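Feed steel control knobs into the polisher with its tipping tray

TASK

Put all the turned steel knobs from the bench into the polisher's feed tray while the tray is still locked level by its pin. Then pull the pin, tip the tray to 45 degrees (not beyond 55) and hold it there for a couple of seconds so that every knob slides into the bowl, bring it back fully level and put the pin back fully home through the tab and bracket. Leave the other small things on the bench where they are.

Things in the scene. Friction and masses are not known exactly. Their poses are not given: they have to be found in the camera images.
- hinge_mid (a point): Middle of the feed tray's hinge line on the bench polisher, a fixed grey machine that stands slightly turned on the bench. 113 mm above the bench. Machine axes: +x level, from the tray towards the polishing bowl; +y along the hinge; +z up.
- guard_top (a point): Centre of the guard over the bowl: steel bars 168 mm above the bench with 17 mm gaps, grey cheeks and a clear end, 210 mm (x, from the hinge on) by 212 mm (y). Nothing is to be reached through it: the only way into the bowl is off the tray's open edge. Axes as hinge_mid.
- gauge_rod (a point): Middle of a fixed brass gauge rod beside the tray, 118 mm to the hinge_mid's +y side; it rises from the hinge line at 45 degrees towards the tray's handle end, 120 mm long, 8 mm thick. A tray tipped to 45 degrees lies parallel to it. Axes as hinge_mid.
- tray (a joint): Tilt of the feed tray about its hinge, rad: 0 level (on its stop), growing as the handle end is lifted, up to 1.3. The hinge is stiff: the tray stays at whatever angle it is left, and about 5 N at the handle moves it.
- tray_floor (a point): Centre of the upper face of the tray's floor, 68 mm to the handle side (-x) of the hinge and 2 mm above it. Sheet aluminium tray, 136 mm long (x) from hinge to end wall, 160 mm wide (y) inside, walls 24 mm high at the handle end and both sides, open on the bowl side (+x), where the floor runs 25 mm past the hinge. Axes turn with the tray; when level they are those of hinge_mid.
- tray_bar (a point): Middle of the tray's round steel handle bar, 12 mm thick, 100 mm long along the tray's y; 190 mm from the hinge towards the tray's -x, 12 mm above the hinge line when level, 44 mm clear of the end wall, an arm at each end. Moves on an arc about the hinge. Axes turn with the tray. The bar can turn between fingers that pinch it from above.
- tab_hole (a point): Upper mouth of the 13 mm hole through the 5 mm thick tab on the tray's -y side (moves with the tray, x -115, y -118, z -1 mm from the hinge). With the tray level it lies right over the bracket's hole.
- bracket_hole (a point): Upper mouth of the 13 mm hole through the 8 mm thick fixed bracket under the tab, 102 mm above the bench, 5 mm under the tab, clear below. Axes as hinge_mid.
- pin_head (a point): Centre of the locking pin's square head, dark steel, 22 x 22 x 30 mm, sides along the pin's own x and y. Under it a round steel shank, 10 mm thick and 45 mm long, with a chamfered end. The pin starts upright through tab and bracket, its head resting on the tab, which locks the tray level.
- pin_tip (a point): Lower end of the pin's shank, 60 mm below the head's centre; z axis along the pin towards the head.
- park_hole (a point): Upper mouth of the 16 mm round upright hole in a plain wooden block 70 x 70 x 50 mm, fixed on the bench to the robot's left: a place to stand the pin while it is out (the hole goes 50 mm down to the bench; the pin's head then rests on the block).
- bowl_floor (a point): Centre of the floor of the polishing bowl, an open square grey bowl 178 x 188 mm inside, 69 mm deep, 26 mm above the bench, x +105 mm from the hinge. Axes as hinge_mid.
- knob0_mid (a point): Centre of a turned steel control knob (round, 24 mm across, 20 mm high, two dark lines round it, standing on the bench when the job starts, origin half-way up; z along its axis). Two to four of the five knobs are there.
- knob1_mid (a point): Centre of a turned steel control knob (round, 24 mm across, 20 mm high, two dark lines round it, standing on the bench when the job starts, origin half-way up; z along its axis). Two to four of the five knobs are there.
- knob2_mid (a point): Centre of a turned steel control knob (round, 24 mm across, 20 mm high, two dark lines round it, standing on the bench when the job starts, origin half-way up; z along its axis). Two to four of the five knobs are there.
- knob3_mid (a point): Centre of a turned steel control knob (round, 24 mm across, 20 mm high, two dark lines round it, standing on the bench when the job starts, origin half-way up; z along its axis). Two to four of the five knobs are there.
- knob4_mid (a point): Centre of a turned steel control knob (round, 24 mm across, 20 mm high, two dark lines round it, standing on the bench when the job starts, origin half-way up; z along its axis). Two to four of the five knobs are there.
- offcut_mid (a point): Centre of a bystander among the knobs: dark wood offcut 36 x 28 x 22 mm. To be left where it is.
- dowel_mid (a point): Centre of a bystander among the knobs: pale wooden dowel end, 30 mm across, 32 mm high. To be left where it is.
- polish_mid (a point): Centre of a bystander among the knobs: small amber glass jar with steel cap, 34 mm across, 36 mm high. To be left where it is.
- rubber_block_mid (a point): Centre of a bystander among the knobs: black rubber sanding block 34 x 30 x 16 mm. To be left where it is.

How it is judged:
By the outcome, as a careful person would: the job done as asked, in the order asked, and still so for the second after the job is handed in, with the robot touching nothing.
Of knob0, knob1, knob2, knob3, knob4 only 2 to 4 are there at a start; the rules pass over those that are not, and their reading is None.
At some moment in a run one of knob0, knob1, knob2, knob3, knob4 may be knocked a few centimetres aside while the robot is not near it.
It also fails if it takes over 210 s, if anything falls off the work surface, if the arm or the gripper's body presses on something with over 40 N, if the wrist force passes 120 N, or if a joint passes its speed limit or range.

ROBOT

A 6-joint arm with a two-finger parallel gripper is mounted at the origin on the work surface. World frame = base frame: x ahead of the robot, y to its left, z up, the work surface at z = 0. Lengths are in m, angles in degrees, forces in N, time in s.
With the tool pointing down it reaches from about 0.4 to 0.825 m from the base axis. Payload 7 kg.
Tool frame: the origin (TCP) lies midway between the tips of the shut fingers; the grasp point (between the pads) lies 19 mm behind it; z points along the fingers, y is the line along which they close (so a half turn about z gives the same grasp; the last joint's range is limited). The gripper opens to 88 mm and grips with 3 to 60 N. Pads are 19 mm wide; open, the fingers measure 130 mm over their backs; the gripper's body (78 mm by 193 mm) begins 47 mm behind the grasp point.
Start: joints at [80.965, 20.546, 0.682, 0, -70.136, -16.507], TCP at [0.291, 0.609, 0.227] pointing down, gripper open.
Joint ranges: [-176.03, 176.03], [-82.01, 121.73], [-58.28, 71.71], [-173.87, 95.51], [-174.79, -0.11], [-173.66, 173.66]. Speed limits (degrees/s): [136.94, 136.94, 172.46, 180, 180, 180].

INTERFACE

Orientations are given as a 3x3 rotation matrix whose columns are the frame's x, y, z axes.
In Python, from rig import robot gives the robot as it stands. Calls block until the motion is done:
- robot.goto(position, orientation): joint-space move of the TCP to a pose.
- robot.servo_line(position, ori=None, speed=0.15): straight line of the TCP; ori=None keeps the orientation; speed is the mean speed in m/s.
- robot.movej(angles): joint-space move.
- robot.move_gripper(opening): opening from 0.0 (shut) to 1.0 (fully open); the grip force is fixed at half the most; returns when the fingers have stopped.
- robot.dwell(seconds).
- robot.ik(position, orientation): joint angles nearest the present ones, or None.
- robot.grab_frame(name): name is "side" or "top" or "wrist"; returns (picture, depth): 420x560x3 uint8, red, green, blue; 420x560 float32, m along the optical axis (not along the pixel's ray), 0 where there is no reading.
- robot.camera_info(name): a dict with "vfov" (degrees; the focal length in pixels is half the picture's height over the tangent of half this angle, whatever the lens; pixels are square), "cx", "cy" (the principal point, pixels), "k1" (the pictures are not rectified: a ray, as slopes to the right and down, at radius r is drawn at 1 + k1 r^2 times it, then the intrinsics apply), "view" (4x4, takes a point from world to camera coordinates); the wrist camera has in their place "T_tool_cam" (4x4, takes a point from camera to tool coordinates, whose origin is the TCP and whose axes are the flange's). Camera axes: x right, y down, z forward; pixel columns grow to the right and rows downward; lengths in m; the calibration is good to about 2 mm. A picture is of the moment at which its call begins: read the wrist's pose just before it. camera_info takes no time and is no camera call.
A pose or a line that the arm cannot do raises robot.Unreachable and nothing moves.
- robot.job_done(): hands the job in; it is judged then, once.
Readings, each from a call of its own:
- robot.read_t(): time.
- robot.read_qpos(): joint angles.
- robot.read_qvel(): joint speeds.
- robot.read_effort(): joint torques, N m.
- robot.read_position(): TCP position.
- robot.read_tcp_rot(): TCP orientation.
- robot.read_force(): force on the tool from outside, world axes, zero at the start.
- robot.read_ft_torque(): the same for the moment, N m.
- robot.read_grip_width(): opening from 0.0 (shut) to 1.0 (fully open).
- robot.read_finger_force(): force on a finger pad.
Only numpy, scipy, OpenCV 4.12 (cv2) and the standard library are available. Lean on these libraries where they do the work, as an engineer would, in place of code of your own. Each camera call takes 0.05 s, during which the arm holds its last target. There are 200 camera calls.

## Working session

There is one attempt and no reset: what is moved stays moved. The work goes in short steps, each a Python script; the robot and the scene stay as the last script left them, time stands still between calls to the robot, and variables do not carry over. Pictures are saved under pics/ and viewed, at most 14 in all, crops included, and the job is handed in when it is done.

```bash
ls; mkdir -p pics; cat > h.py <<'E'
import numpy as np, cv2
from rig import robot
def K(ci,shape=(420,560)):
    f=shape[0]/2/np.tan(np.radians(ci['vfov'])/2); return f,ci['cx'],ci['cy'],ci['k1']
def cam2world(name):
    ci=robot.camera_info(name)
    if 'view' in ci: return np.linalg.inv(np.array(ci['view']))
    T=np.eye(4);T[:3,:3]=np.array(robot.read_tcp_rot());T[:3,3]=robot.read_position()
    return T@np.array(ci['T_tool_cam'])
def cloud(name,depth,T):
    f,cx,cy,k1=K(robot.camera_info(name))
    v,u=np.mgrid[0:420,0:560].astype(float)
    xd=(u-cx)/f; yd=(v-cy)/f; x=xd.copy(); y=yd.copy()
    for _ in range(12):
        s=1+k1*(x*x+y*y); x=xd/s; y=yd/s
    P=np.stack([x*depth,y*depth,depth],-1)
    W=P@T[:3,:3].T+T[:3,3]; W[depth<=0]=np.nan
    return W
def proj(name,p,T):
    f,cx,cy,k1=K(robot.camera_info(name))
    c=np.linalg.inv(T)@np.r_[p,1]; x,y=c[0]/c[2],c[1]/c[2]; s=1+k1*(x*x+y*y)
    return cx+f*x*s, cy+f*y*s
def shot(name,fn=None):
    T=cam2world(name); im,d=robot.grab_frame(name); im=np.asarray(im); d=np.asarray(d)
    if fn: cv2.imwrite('pics/'+fn,im[:,:,::-1]); np.savez('pics/'+fn+'.npz',im=im,d=d,T=T)
    return im,cloud(name,d,T),T
E
python3 - <<'E'
from h import *
for n in('top','side'):
    im,W,T=shot(n,n+'0.png'); print(n,T.round(3).tolist(),robot.camera_info(n))
    print(np.nanmin(W,(0,1)),np.nanmax(W,(0,1)))
print(robot.camera_info('wrist'),robot.read_tcp_rot())
E
```

```text
pics
top [[-0.12, -0.969, 0.215, 0.35], [-0.993, 0.118, -0.023, 0.01], [-0.004, -0.216, -0.976, 1.244], [0.0, 0.0, 0.0, 1.0]] {'vfov': 51.44298765212888, 'cx': 280.3838312837314, 'cy': 202.7427660016758, 'k1': 0.0479438692868046, 'view': array([[-0.12028038, -0.99273345, -0.00359518,  0.05690858],
       [-0.96914845,  0.11820607, -0.21628364,  0.60660243],
       [ 0.21513697, -0.02253042, -0.97632395,  1.13935364],
       [ 0.        ,  0.        ,  0.        ,  1.        ]])}
[-0.02506879 -1.55815297 -0.77324727] [2.01289559 1.258927   0.3388964 ]
side [[0.694, -0.434, 0.575, -0.259], [-0.72, -0.428, 0.546, -0.792], [0.01, -0.793, -0.609, 1.022], [0.0, 0.0, 0.0, 1.0]] {'vfov': 43.52970052192784, 'cx': 290.1856829186201, 'cy': 203.03964819639629, 'k1': -0.05351569403448513, 'view': array([[ 0.69380388, -0.7201007 ,  0.00954806, -0.4003862 ],
       [-0.43353536, -0.42821663, -0.79289193,  0.35868601],
       [ 0.57505067,  0.54597207, -0.60928747,  1.20436967],
       [ 0.        ,  0.        ,  0.        ,  1.        ]])}
[-0.26140038 -0.80460969 -0.77844505] [2.32489439 2.15148165 0.76942119]
{'vfov': 70.87031350364705, 'cx': 279.7657225674122, 'cy': 209.38067383337605, 'k1': 0.010253009186679667, 'T_tool_cam': array([[ 2.35947535e-04, -9.63225715e-01, -2.68693444e-01,
         7.28073816e-02],
       [ 9.99999945e-01,  2.89745700e-04, -1.60565834e-04,
         4.22087607e-04],
       [ 2.32513910e-04, -2.68693391e-01,  9.63225730e-01,
        -1.58815505e-01],
       [ 0.00000000e+00,  0.00000000e+00,  0.00000000e+00,
         1.00000000e+00]])} [[ 9.02213513e-01 -4.31289393e-01 -4.87181548e-04]
 [-4.31289646e-01 -9.02212534e-01 -1.33584262e-03]
 [ 1.36593454e-04  1.41533162e-03 -9.99998989e-01]]
```

View pics/top0.png

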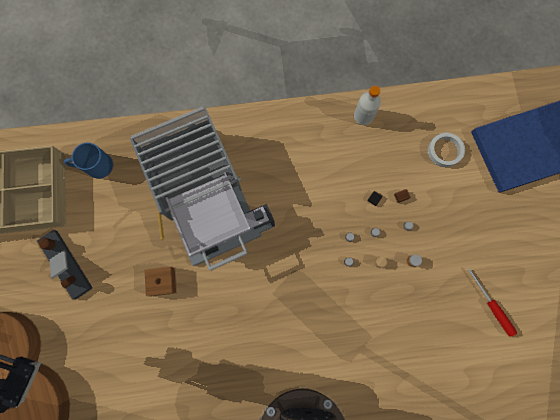

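View pics/side0.png

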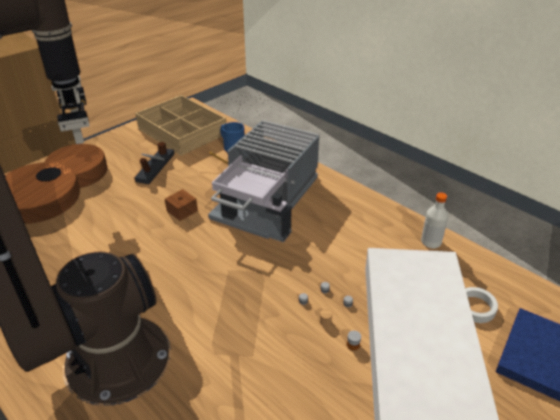

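Top view: grey round things are at (350,237), (376,232), (409,226), (348,262) and (415,261), the last probably the jar. The dowel is at (382,262), the block and offcut at (375,198) and (403,196), the tray at (208,215), the pin at about (263,215) and the park block at (160,281). In the side view a white panel hides part of the bench.

```bash
python3 - <<'E'
from h import *
z=np.load('pics/top0.png.npz'); im=z['im'];W=cloud('top',z['d'],z['T'])
a=cv2.resize(im[180:280,325:445],None,fx=4,fy=4,interpolation=cv2.INTER_CUBIC)
b=cv2.resize(im[100:300,130:290],None,fx=3,fy=3,interpolation=cv2.INTER_CUBIC)
c=np.zeros((600,480+0,3),np.uint8)
cv2.imwrite('pics/c1.png',np.hstack([cv2.copyMakeBorder(a[:, :320+160],0,200,0,0,0),])[:,:,::-1])
cv2.imwrite('pics/c2.png',b[:,:,::-1])
# heights blobs on bench
g=W[180:290,325:450]; m=((g[...,2]>0.008)&(g[...,2]<.08)).astype(np.uint8)
n,l,s,ce=cv2.connectedComponentsWithStats(m)
for i in range(1,n):
    if s[i,4]<15: continue
    q=g[l==i]; h=np.percentile(q[:,2],90); t=q[q[:,2]>h-.005]
    print((ce[i]+[325,180]).round(),s[i,4],'top',h.round(4),((t.max(0)+t.min(0))/2).round(4),'size',np.ptp(t,0).round(3), 'rgb',im[180:290,325:450][l==i].mean(0).round())
for u,v in [(350,260),(160,281),(208,215),(263,215),(265,212),(200,228)]: print(u,v,W[v,u].round(3),im[v,u])
E
```

```text
[402. 195.] 135 top 0.0259 [ 0.5991 -0.368   0.025 ] size [0.032 0.035 0.008] rgb [72. 45. 28.]
[375. 198.] 127 top 0.0193 [ 0.6022 -0.2895  0.018 ] size [0.038 0.039 0.007] rgb [31. 30. 28.]
[408. 225.] 65 top 0.023 [ 0.513  -0.3696  0.0229] size [0.021 0.021 0.01 ] rgb [121. 123. 120.]
[375. 232.] 59 top 0.0223 [ 0.5046 -0.2747  0.0216] size [0.021 0.021 0.008] rgb [123. 126. 126.]
[350. 236.] 62 top 0.0222 [ 0.5001 -0.2004  0.0209] size [0.022 0.021 0.006] rgb [123. 125. 123.]
[414. 260.] 144 top 0.0389 [ 0.4108 -0.3661  0.0383] size [0.028 0.029 0.009] rgb [123. 119. 112.]
[349. 261.] 58 top 0.0222 [ 0.4312 -0.1867  0.0219] size [0.022 0.02  0.008] rgb [128. 130. 129.]
[380. 261.] 109 top 0.035 [ 0.4201 -0.2727  0.0342] size [0.028 0.028 0.008] rgb [151. 124.  86.]
350 260 [ 0.433 -0.19   0.023] [137 141 139]
160 281 [0.441 0.342 0.003] [76 59 39]
208 215 [0.588 0.178 0.116] [152 149 155]
263 215 [0.566 0.033 0.14 ] [65 66 68]
265 212 [0.58  0.028 0.11 ] [76 76 79]
200 228 [0.556 0.201 0.116] [153 151 154]
```

View pics/c2.png

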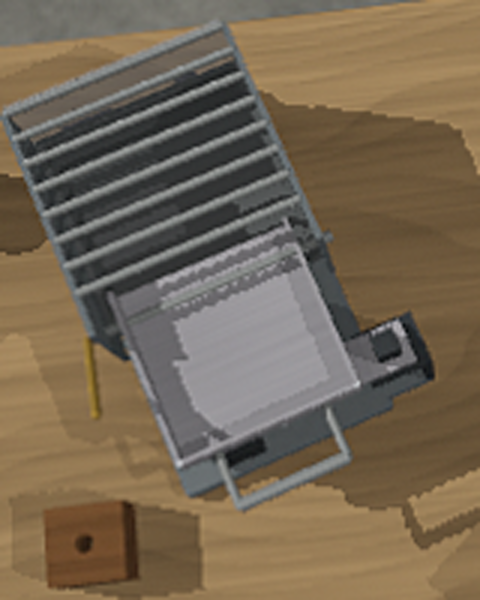

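View pics/c1.png

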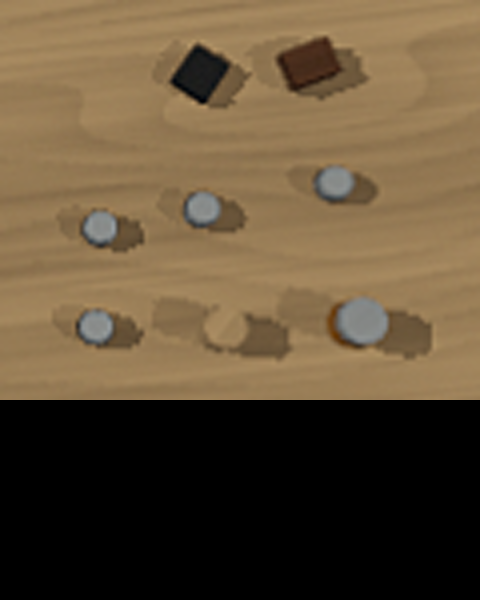

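```bash
cat >> h.py <<'E'
def down(deg):
    c,s=np.cos(np.radians(deg)),np.sin(np.radians(deg)); return np.array([[c,s,0],[s,-c,0],[0,0,-1.]])
E
python3 - <<'E'
from h import *
for a in (20,0,-20,40,60,-60,110,-110): 
    q=robot.ik([.56,.17,.38],down(a)); print(a,None if q is None else np.round(q,0))
robot.goto([.52,.13,.36],down(20))
im,W,T=shot('wrist','w1.png'); print(robot.read_t())
E
```

```text
20 [ 36.   9.   4.   0. -86.  74.]
0 [ 36.   9.   4.   0. -86.  54.]
-20 [ 36.   9.   4.   0. -86.  34.]
40 [ 36.   9.   4.   0. -86.  94.]
60 [ 36.   9.   4.   0. -86. 114.]
-60 [ 36.   9.   4.   0. -86.  -6.]
110 [ 36.   9.   4.   0. -86. 164.]
-110 [ 36.   9.   4.   0. -86. -56.]
2.125
```

View pics/w1.png

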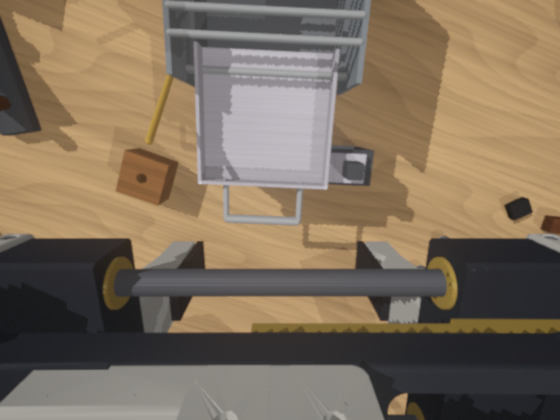

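The wrist view shows the tray, with the handle bar at (225–300, 220), the pin head at (355,170), the park hole at (141,178) and the gauge rod at (160,108). The machine is yawed close to 20°.

```bash
python3 - <<'E'
from h import *
z=np.load('pics/w1.png.npz'); im=z['im'];W=cloud('wrist',z['d'],z['T'])
def box(u0,u1,v0,v1,z0,z1,f=None):
    p=W[v0:v1,u0:u1].reshape(-1,3); c=im[v0:v1,u0:u1].reshape(-1,3).astype(int)
    k=(p[:,2]>z0)&(p[:,2]<z1)
    if f: k&=f(c)
    return p[k]
# pin head top
p=box(335,375,150,185,.136,.148); r=cv2.minAreaRect((p[:,:2]*1000).astype(np.float32)); print('pin',len(p),p.mean(0),r)
# bar
p=box(235,292,210,230,.118,.14); c=p[:,:2].mean(0); d=np.linalg.svd(p[:,:2]-c)[2][0]; print('bar',len(p),p.mean(0),p[:,2].max(),np.degrees(np.arctan2(*d[::-1])))
p=box(215,312,195,232,.105,.14); r=cv2.minAreaRect((p[:,:2]*1000).astype(np.float32)); print('handle',r)
# tray floor
p=box(205,330,80,180,.105,.120); print('floor',np.median(p,0)); 
p=box(185,345,60,195,.128,.148); r=cv2.minAreaRect((p[:,:2]*1000).astype(np.float32)); print('walls',r,np.median(p[:,2]))
# end wall
p=box(205,322,178,192,.13,.145); c=p[:,:2].mean(0); d=np.linalg.svd(p[:,:2]-c)[2][0]; print('end',len(p),p.mean(0),np.degrees(np.arctan2(*d[::-1])))
# guard bars
for v0,v1 in((2,18),(28,46)):
    p=box(180,355,v0,v1,.15,.18); c=p[:,:2].mean(0); d=np.linalg.svd(p[:,:2]-c)[2][0]; print('guard',len(p),p.mean(0),np.degrees(np.arctan2(*d[::-1])))
# park
p=box(115,180,145,205,.045,.056); r=cv2.minAreaRect((p[:,:2]*1000).astype(np.float32)); print('park',r,p[:,2].mean())
p=box(130,152,168,188,-.02,.04); print('hole',len(p),p)if len(p)<1 else print('hole',len(p),p[:,:2].mean(0))
g=im[165:192,128:156].mean(2); print(g.astype(int)[::3,::2])
E
```

```text
pin 308 [0.56986723 0.04737908 0.14221434] ((570.1622314453125, 46.47411346435547), (21.392826080322266, 22.39727783203125), 19.382999420166016)
bar 484 [0.46473769 0.13441233 0.13032   ] 0.13364583234602656 -72.56189870181437
handle ((476.3440856933594, 140.42759704589844), (43.312747955322266, 108.0124282836914), 19.950714111328125)
floor [0.57934085 0.17144378 0.11574793]
walls ((579.3653564453125, 163.30438232421875), (163.73846435546875, 191.3100128173828), 20.18822479248047) 0.13915363539346004
end 518 [0.51307647 0.15103563 0.13819156] -72.47605081045172
guard 1584 [0.69092476 0.20772882 0.17174165] -72.36173265475938
guard 1524 [0.66818978 0.19829764 0.1715619 ] -72.49165130946744
park ((438.15264892578125, 335.0784606933594), (70.65306091308594, 70.40493774414062), 0.05071323364973068) 0.050771999266626726
hole 46 [0.43361482 0.34067097]
[[ 97  95  94  94  95  96  98  98 100 100 101 103 104 104]
 [101  99  99  97  97  96  95  95  95  95  96  98  99  98]
 [101 102 101 102 101  99  97  96  96  97  96  94  94  94]
 [100  99 100  99  95  77  70  67  82  98  99  97  97  96]
 [103 101 102 101  82  66  60  56  56  80 102 103 102 100]
 [103 102 102 103  93  69  59  57  57  78 100 101 101 100]
 [ 94  96  99 102 103 100  90  89  95 101 102 101 102 101]
 [ 95  95  95  96  93  95  99 102 104 104 103 103 102 102]
 [ 98  97  96  94  95  96  96  95  95  96  99 102 103 103]]
```

```bash
cat >> h.py <<'E'
YAW=17.6; H=np.array([.645,.193]); A=YAW-90
c_,s_=np.cos(np.radians(YAW)),np.sin(np.radians(YAW)); RM=np.array([[c_,-s_],[s_,c_]])
def mach(x,y): return H+RM@[x,y]
def knobs(fn=None):
    robot.goto([.46,-.17,.30],down(A))
    im,W,T=shot('wrist',fn); z=W[...,2]
    m=((z>.012)&(z<.03)&(W[...,0]<.75)&(W[...,1]<-.05)).astype(np.uint8); m[235:]=0
    n,l,s,ce=cv2.connectedComponentsWithStats(m); out=[]
    for i in range(1,n):
        if s[i,4]<60: continue
        k=l==i; q=W[k]; h=np.percentile(q[:,2],90); t=q[q[:,2]>h-.003]; rgb=im[k].mean(0)
        ctr=(t.max(0)+t.min(0))/2; sz=np.ptp(t,0)
        print('blob',ce[i].round(),s[i,4],h.round(4),ctr.round(4),sz.round(3),rgb.round())
        if rgb.min()>75 and np.ptp(rgb)<25 and sz[:2].max()<.034: out.append(ctr[:2])
    return out
def pick(p,a=A,z=.004):
    R=down(a); robot.move_gripper(.5)
    robot.goto([*p,.09],R); robot.servo_line([*p,z],speed=.12)
    robot.move_gripper(0.); w=robot.read_grip_width(); robot.servo_line([*p,.12],speed=.2)
    print('picked',np.round(p,4),'w',round(w,3),round(robot.read_grip_width(),3),'F',np.round(robot.read_force(),1)); return w
def place(x,y,z=.123):
    p=mach(x,y); R=down(A)
    robot.goto([*p,.24],R); robot.servo_line([*p,z],speed=.12); print('F',np.round(robot.read_force(),1))
    robot.move_gripper(.42); robot.servo_line([*p,.24],speed=.2); print('t',robot.read_t())
E
python3 - <<'E'
from h import *
robot.move_gripper(.5)
ks=knobs('k0.png'); 
ks=sorted(ks,key=lambda p:-p[1]); print(ks)
if len(ks)==4:
    w=pick(ks[0])
    if w>.2: place(-80,48/1000.) if False else place(-.080,.048)
E
```

```text
blob [225.   8.] 369 0.0235 [ 0.5955 -0.3593  0.023 ] [0.029 0.021 0.005] [107.  72.  48.]
blob [290.  21.] 305 0.0214 [ 0.5112 -0.3715  0.0206] [0.022 0.022 0.004] [174. 172. 170.]
blob [352.  55.] 63 0.0289 [ 0.4153 -0.3594  0.0279] [0.022 0.016 0.004] [146. 135. 126.]
blob [209.  62.] 619 0.0176 [ 0.6012 -0.2906  0.0171] [0.042 0.043 0.005] [79. 66. 54.]
blob [274.  97.] 235 0.0217 [ 0.5033 -0.275   0.0208] [0.022 0.023 0.004] [176. 174. 172.]
blob [262. 149.] 211 0.0216 [ 0.4984 -0.2014  0.0205] [0.022 0.021 0.004] [173. 170. 166.]
blob [303. 172.] 202 0.0215 [ 0.4305 -0.1875  0.0207] [0.022 0.022 0.004] [171. 168. 164.]
[array([ 0.43048614, -0.18749309]), array([ 0.49839316, -0.20137509]), array([ 0.50333441, -0.27497714]), array([ 0.41533873, -0.35941723]), array([ 0.51117984, -0.37153708])]
```

```bash
sed -i 's/rgb.min()>75 and/h<.025 and rgb.min()>75 and/' h.py
python3 - <<'E'
from h import *
w=pick(np.array([.4305,-.1875]))
if w>.2:
    place(-.080,.048)
    ks=sorted(knobs(),key=lambda p:-p[1]); print(ks)
    im,W,T=None,None,None
E
```

```text
picked [ 0.4305 -0.1875] w 0.264 0.259 F [-0.3  1.1 -1.2]
F [-0.3 -0.6  0.4]
t 11.4167
blob [224.   7.] 353 0.0235 [ 0.5961 -0.3593  0.0226] [0.029 0.02  0.004] [108.  73.  49.]
blob [290.  20.] 304 0.0216 [ 0.5112 -0.371   0.0209] [0.021 0.021 0.005] [175. 173. 171.]
blob [352.  55.] 66 0.0289 [ 0.4149 -0.3606  0.028 ] [0.023 0.018 0.004] [148. 136. 126.]
blob [208.  62.] 621 0.0174 [ 0.6016 -0.2906  0.0168] [0.042 0.044 0.005] [79. 67. 54.]
blob [273.  97.] 242 0.0214 [ 0.5033 -0.2749  0.0209] [0.022 0.021 0.005] [177. 174. 171.]
blob [262. 149.] 214 0.0217 [ 0.4993 -0.2017  0.021 ] [0.022 0.022 0.005] [174. 171. 167.]
[array([ 0.49928529, -0.2017346 ]), array([ 0.5032636 , -0.27491027]), array([ 0.51121024, -0.37098118])]
```

Works, so I'll do the other three with a fresh look before each.

```bash
python3 - <<'E'
from h import *
for y in (.016,-.016,-.048):
    ks=sorted(knobs(),key=lambda p:-p[1]); print(len(ks))
    if not ks or pick(ks[0])<.2: print('STOP'); break
    place(-.080,y)
ks=knobs('k1.png'); print('left',ks)
shot('top','top1.png')
robot.goto([*mach(-.12,-.0),.34],down(YAW)); shot('wrist','w2.png'); print(robot.read_t())
E
```

```text
blob [224.   7.] 357 0.0235 [ 0.5957 -0.3592  0.0228] [0.028 0.02  0.004] [108.  73.  49.]
blob [290.  21.] 303 0.0215 [ 0.5112 -0.3713  0.0209] [0.022 0.021 0.005] [175. 173. 171.]
blob [353.  55.] 73 0.0291 [ 0.4131 -0.3608  0.0283] [0.027 0.018 0.003] [148. 135. 125.]
blob [208.  62.] 624 0.0174 [ 0.6015 -0.2905  0.0167] [0.042 0.043 0.005] [80. 67. 54.]
blob [273.  97.] 243 0.0217 [ 0.5032 -0.2744  0.0209] [0.021 0.022 0.004] [177. 174. 171.]
blob [261. 149.] 214 0.0217 [ 0.499  -0.2014  0.0207] [0.022 0.021 0.004] [174. 170. 167.]
3
picked [ 0.499  -0.2014] w 0.26 0.26 F [-0.2  0.  -1.5]
F [ 0.5 -0.2  0.6]
t 20.5167
blob [224.   7.] 361 0.0235 [ 0.5959 -0.3587  0.0227] [0.029 0.021 0.004] [108.  73.  49.]
blob [290.  21.] 310 0.0213 [ 0.5109 -0.3707  0.0208] [0.022 0.021 0.005] [173. 172. 170.]
blob [353.  55.] 63 0.0291 [ 0.4146 -0.3589  0.028 ] [0.023 0.015 0.004] [147. 136. 127.]
blob [208.  62.] 622 0.0175 [ 0.6012 -0.2906  0.0169] [0.041 0.044 0.005] [79. 66. 54.]
blob [273.  97.] 246 0.0216 [ 0.5031 -0.2749  0.0209] [0.021 0.021 0.004] [177. 174. 171.]
2
picked [ 0.5031 -0.2749] w 0.266 0.263 F [ 0.1  1.1 -1.1]
F [ 0.2 -0.4 -0.2]
t 29.4417
blob [224.   7.] 357 0.0234 [ 0.5962 -0.3595  0.0225] [0.029 0.022 0.004] [108.  73.  49.]
blob [289.  20.] 303 0.0215 [ 0.5109 -0.3711  0.0212] [0.022 0.021 0.006] [175. 173. 171.]
blob [352.  54.] 66 0.0286 [ 0.4147 -0.3606  0.0279] [0.023 0.018 0.004] [146. 134. 124.]
blob [208.  62.] 630 0.0173 [ 0.6014 -0.2905  0.0168] [0.042 0.043 0.005] [80. 67. 54.]
1
picked [ 0.5109 -0.3711] w 0.263 0.265 F [-0.7 -0.8 -0.7]
F [ 0.3  0.1 -0.1]
t 38.675
blob [224.   7.] 362 0.0235 [ 0.5961 -0.3595  0.0226] [0.029 0.02  0.004] [108.  73.  49.]
blob [352.  54.] 62 0.029 [ 0.4154 -0.358   0.028 ] [0.022 0.013 0.004] [146. 135. 126.]
blob [208.  62.] 630 0.0175 [ 0.6014 -0.2906  0.0166] [0.042 0.044 0.004] [80. 67. 54.]
left []
41.325
```

View pics/w2.png

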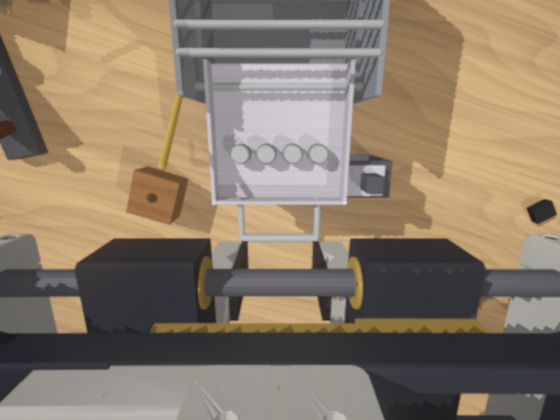

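View pics/top1.png

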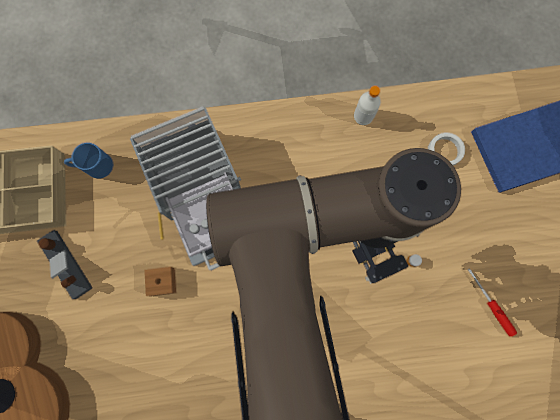

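All four knobs stand in the tray in a row at (240–318, 153) and no knob is left on the bench. Pin head is at (372,183) and park hole at (152,198). Next: a close look at both before pulling the pin.

```bash
cat > an.py <<'E'
from h import *
def rel(W): 
    q=W.copy(); q[...,:2]=(W[...,:2]-H)@RM; return q
def pin(W,im):
    q=rel(W); k=(q[...,2]>.137)&(q[...,2]<.147)&(abs(q[...,0]+.115)<.03)&(abs(q[...,1]+.118)<.025)
    p=W[k]; hull=cv2.convexHull((p[:,:2]*1e4).astype(np.float32)); r=cv2.minAreaRect(hull)
    print('pin n',k.sum(),'z',np.median(p[:,2]),'mean',p.mean(0),'rect',np.array(r[0])/1e4,np.array(r[1])/10,r[2]); return np.array(r[0])/1e4
def hole(im,T):
    f=robot.camera_info('wrist'); u,v=proj('wrist',[.4382,.3351,.05],T); u,v=int(u),int(v)
    g=im[v-30:v+30,u-30:u+30].mean(2); 
    k=(g<0.72*np.median(g)).astype(np.uint8); n,l,s,ce=cv2.connectedComponentsWithStats(k)
    best=min((i for i in range(1,n) if s[i,4]>20),key=lambda i:np.hypot(*(ce[i]-30)))
    uv=ce[best]+[u-30,v-30]
    F,cx,cy,k1=K(f); x=np.array([(uv[0]-cx)/F,(uv[1]-cy)/F]); y=x.copy()
    for _ in range(12): y=x/(1+k1*(y@y))
    d=T[:3,:3]@np.r_[y,1]; t=(.05-T[2,3])/d[2]; P=T[:3,3]+t*d
    print('hole px',uv,s[best],P); return P
E
python3 - <<'E'
from an import *
robot.goto([*(mach(-.15,-.118)),.26],down(YAW)); im,W,T=shot('wrist','w3.png'); p=pin(W,im)
q=rel(W)
for lab,ax in(('x',0),('y',1)):
    for o in np.arange(-.06,.061,.01):
        t=[-.115,-.118]; t[ax]+=o; k=(np.hypot(q[...,0]-t[0],q[...,1]-t[1])<.004); print(lab,round(o,2),np.round(np.nanpercentile(q[k][:,2],[10,90]),3) if k.sum()>2 else None,end=' | ')
    print()
robot.goto([.42,.31,.22],down(YAW)); im,W,T=shot('wrist','w4.png'); hole(im,T)
z=W[...,2]; k=(abs(z-.0507)<.006)&(np.hypot(W[...,0]-.438,W[...,1]-.335)<.06); r=cv2.minAreaRect((W[k][:,:2]*1e4).astype(np.float32)); print(np.array(r[0])/1e4,np.array(r[1])/10,r[2],robot.read_t())
a=cv2.imread('pics/w3.png');b=cv2.imread('pics/w4.png'); cv2.imwrite('pics/w34.png',np.hstack([a[:240,80:480],b[:240,80:480]]))
E
```

```text
pin n 542 z 0.14260936138089697 mean [0.57045719 0.04600366 0.14250273] rect [0.57003916 0.0460423 ] [21.64891663 21.01016541] 17.884214401245117
x -0.06 [-0.001  0.002] | x -0.05 [0.    0.002] | x -0.04 None | x -0.03 None | x -0.02 [0.111 0.113] | x -0.01 [0.354 0.378] | x 0.0 [0.142 0.343] | x 0.01 [0.113 0.143] | x 0.02 [0.02  0.113] | x 0.03 [-0.     0.002] | x 0.04 [-0.001  0.002] | x 0.05 [-0.     0.001] | x 0.06 [-0.001  0.002] | 
y -0.06 [-0.     0.342] | y -0.05 [0.336 0.351] | y -0.04 [0.337 0.351] | y -0.03 [0.336 0.351] | y -0.02 [0.104 0.344] | y -0.01 [0.114 0.342] | y 0.0 [0.142 0.343] | y 0.01 [0.142 0.343] | y 0.02 [0.334 0.351] | y 0.03 [0.336 0.351] | y 0.04 [0.337 0.351] | y 0.05 [0.332 0.351] | y 0.06 [0.116 0.343] | 
hole px [260.81818182 172.92207792] [24 26 13 11 77] [0.43601301 0.33650366 0.05      ]
[0.43823052 0.33571267] [69.98532715 70.05334473] 89.90939331054688 43.2167
```

View pics/w34.png

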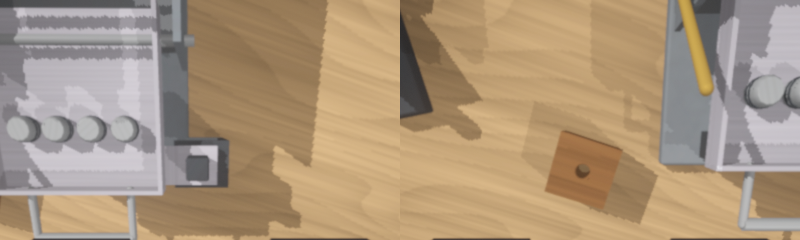

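```bash
python3 - <<'E'
from h import *
P=np.array([.5701,.0461]); R=down(17.8-90); Z=.1165
robot.move_gripper(.6); robot.goto([*P,.19],R); robot.servo_line([*P,Z],speed=.1); print('F',np.round(robot.read_force(),1))
robot.move_gripper(0.); w=robot.read_grip_width(); print('w',w,'F',np.round(robot.read_force(),1),robot.read_position())
if w>.2:
    for z in (.12,.135): robot.servo_line([*P,z],speed=.05); print('F',np.round(robot.read_force(),1),robot.read_grip_width())
    robot.servo_line([*P,.25],speed=.12)
    K0=np.array([.438,.3357]); robot.goto([*K0,.25],R); robot.servo_line([*K0,.115],speed=.12)
    im,W,T=shot('side','s1.png')
    for z in (.095,.08,.068,.0605): 
        robot.servo_line([*K0,z],speed=.05); f=np.array(robot.read_force()); print(z,np.round(f,1),robot.read_grip_width())
        if np.abs(f).max()>12: print('STOP'); break
print(robot.read_t())
E
```

```text
F [ 1.1  0.6 -0.4]
w 0.2519210704636868 F [-0.5  0.1  2. ] [0.57016448 0.04608481 0.1166738 ]
F [-0.4  0.5 -0.4] 0.2488763785625471
F [ 0.8  0.1 -1. ] 0.24757568951356418
0.095 [ 0.1 -0.4 -0.8] 0.24761729649010455
0.08 [-0.8 -0.3 -1.1] 0.2448830399999533
0.068 [-0.1  1.3 -0.8] 0.2513674407858784
0.0605 [-0.4  0.1 -1.2] 0.24675174396620275
52.45
```

```bash
cat >> h.py <<'E'
def barpos(deg):
    t=np.radians(deg); x=-.190*np.cos(t)+.012*np.sin(t); z=.1135+.190*np.sin(t)+.012*np.cos(t)
    return np.array([*mach(x,0),z-.019])
def arc(a0,a1,n,speed=.06):
    for a in np.linspace(a0,a1,n+1)[1:]:
        robot.servo_line(barpos(a),speed=speed); f=np.array(robot.read_force()); print(round(a),np.round(f,1),end=' ')
        if np.linalg.norm(f)>30: print('STOP'); return False
    print(); return True
def tilt(name='side',fn=None,ang=45):
    im,W,T=shot(name,fn); q=W.copy(); q[...,:2]=(W[...,:2]-H)@RM; q[...,2]-=.113
    t=np.radians(ang); r=q@np.array([[np.cos(t),0,np.sin(t)],[0,1,0],[-np.sin(t),0,np.cos(t)]]) 
    # r: tray coords for nominal tilt: x along tray, z normal
    k=(r[...,0]>-.13)&(r[...,0]<-.01)&(abs(r[...,1])<.075)&(abs(r[...,2]-.002)<.018)
    p=r[k]; 
    if len(p)<50: print('few',len(p)); return im
    for _ in range(6):
        c=np.polyfit(p[:,0],p[:,2],1); e=p[:,2]-np.polyval(c,p[:,0]); p=p[abs(e)<max(.003,1.5*np.std(e))]
    print(name,'tilt',ang-np.degrees(np.arctan(c[0])),len(p),'off',c[1].round(4)); return im
E
python3 - <<'E'
from h import *
K0=np.array([.438,.3357]); R=down(17.8-90)
robot.servo_line([*K0,.0552],speed=.03); print('F',np.round(robot.read_force(),1))
robot.move_gripper(.5); robot.servo_line([*K0,.25],speed=.15)
np.save('dummy.npy',K0)
b=barpos(0); R=down(A); robot.goto([*b[:2],.2],R)
im,W,T=shot('wrist','w5.png'); shot('top','top2.png')
tilt('side',None,0); tilt('top',None,0)
robot.move_gripper(.32); robot.servo_line(b,speed=.1); print('F',np.round(robot.read_force(),1))
robot.move_gripper(0.); print(robot.read_grip_width(),np.round(robot.read_force(),1),robot.read_t())
a=cv2.imread('pics/w5.png');b=cv2.imread('pics/top2.png'); cv2.imwrite('pics/m5.png',np.hstack([a[:260,100:460],b[120:320,120:320].repeat(2,0).repeat(2,1)[:260]]))
E
```

```text
F [-0.1  0.3  0. ]
side tilt 0.5131510762891274 511 off 0.0013
top tilt -0.17755562247526982 607 off 0.0024
F [ 0.4 -0.3  1.4]
0.12280652796148858 [-4.5 -0.5  6.4] 57.9583
```

View pics/m5.png

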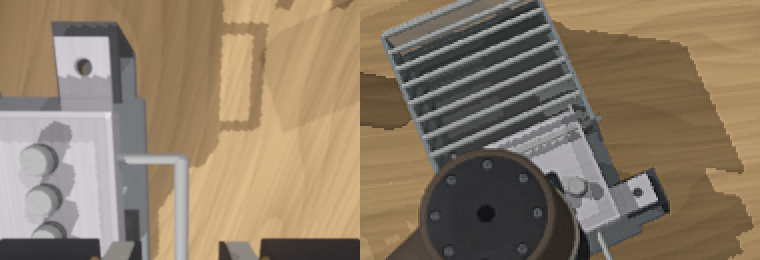

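The pin is out, with the tab hole empty at (83,67), the knobs are still in the tray and the bar is gripped. Now tip it.

```bash
python3 - <<'E'
from h import *
if arc(0,46,12,.08):
    robot.dwell(1.5); print(robot.read_grip_width())
    tilt('side','s2.png',45); tilt('top','t2.png',45); tilt('wrist','w6.png',45)
    robot.dwell(1.)
print(robot.read_t(),robot.read_position())
a=cv2.imread('pics/s2.png');b=cv2.imread('pics/t2.png'); cv2.imwrite('pics/m6.png',np.hstack([cv2.resize(a[100:260,180:360],None,fx=2.2,fy=2.2),cv2.resize(b[95:295,115:315],None,fx=1.76,fy=1.76)]))
E
```

```text
4 [-4.6  0.2 -0.7] 8 [-6.1  1.   0.5] 12 [-8.2  1.1  1.8] 15 [-9.5  1.4  2.4] 19 [-10.8   0.4   3.3] 23 [-11.1  -0.4   5.8] 27 [-13.9   0.6   6.6] 31 [-15.    0.4   8.7] 34 [-17.7   0.2  12.6] 38 [-20.   -0.4  16.1] 42 [-21.8  -1.3  18.4] 46 [-23.   -0.5  22.8] STOP
61.6583 [0.52506286 0.15463578 0.24229215][ WARN:0@2.367] global loadsave.cpp:275 findDecoder imread_('pics/s2.png'): can't open/read file: check file path/integrity
[ WARN:0@2.367] global loadsave.cpp:275 findDecoder imread_('pics/t2.png'): can't open/read file: check file path/integrity
Traceback (most recent call last):
TypeError: 'NoneType' object is not subscriptable
```

```bash
python3 - <<'E'
from h import *
for d in (.0015,.003):
    o=np.array([*(RM@[-d*.7,0]),d*.7]); robot.servo_line(barpos(46)+o,speed=.05); print(d,np.round(robot.read_force(),1))
robot.dwell(1.); print(robot.read_grip_width())
tilt('side','s2.png',45); tilt('top','t2.png',45); tilt('wrist','w6.png',45)
print(robot.read_t(),robot.read_position())
a=cv2.imread('pics/s2.png');b=cv2.imread('pics/t2.png'); cv2.imwrite('pics/m6.png',np.hstack([cv2.resize(a[100:260,180:360],None,fx=2.2,fy=2.2),cv2.resize(b[95:295,115:315],None,fx=1.76,fy=1.76)]))
E
```

```text
0.0015 [-15.2  -0.4  12.4]
0.003 [-8.5  0.9  4.3]
0.1245859671346105
side tilt 45.23986490741254 236 off -0.0027
top tilt 45.564041714828655 271 off 0.0023
wrist tilt 45.334901730696004 5038 off 0.0019
63.3083 [0.52503615 0.15469578 0.24257632]
```

View pics/m6.png

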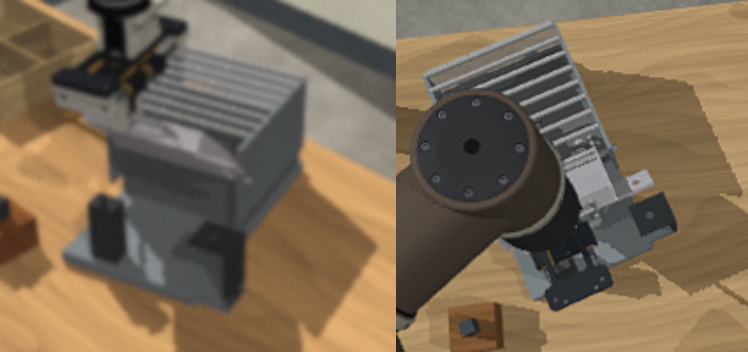

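The tray measures 45.4° on all three cameras, and the pin stands in the park block at (468,326). Next, check that the knobs have left the tray.

```bash
python3 - <<'E'
from h import *
robot.dwell(1.5); im,W,T=shot('wrist','w7.png'); print(robot.read_t())
E
```

```text
64.8583
```

View pics/w7.png

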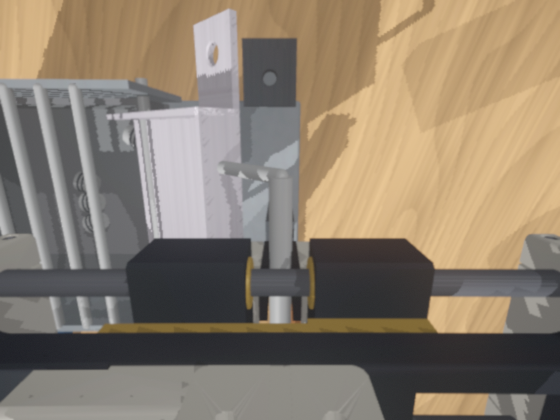

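```bash
python3 - <<'E'
from h import *
z=np.load('pics/w7.png.npz'); W=cloud('wrist',z['d'],z['T']); im=z['im']
for u,v in [(130,135),(127,130),(132,140),(128,138),(136,130),(84,183),(86,203),(94,224)]:
    p=W[v,u]; print(u,v,((p[:2]-H)@RM).round(3),p[2].round(3),im[v,u])
a=cv2.resize(im[80:260,60:260],None,fx=3,fy=3,interpolation=cv2.INTER_CUBIC); cv2.imwrite('pics/w7c.png',a[:,:,::-1])
E
```

```text
130 135 [ 0.045 -0.064] 0.053 [95 96 99]
127 130 [ 0.05 -0.07] 0.048 [150 150 151]
132 140 [ 0.045 -0.058] 0.05 [113 113 115]
128 138 [ 0.049 -0.061] 0.05 [172 172 173]
136 130 [ 0.015 -0.07 ] 0.1 [202 197 203]
84 183 [ 0.108 -0.008] 0.051 [136 136 137]
86 203 [0.111 0.017] 0.05 [100 103 104]
94 224 [0.025 0.003] 0.172 [191 192 192]
```

View pics/w7c.png

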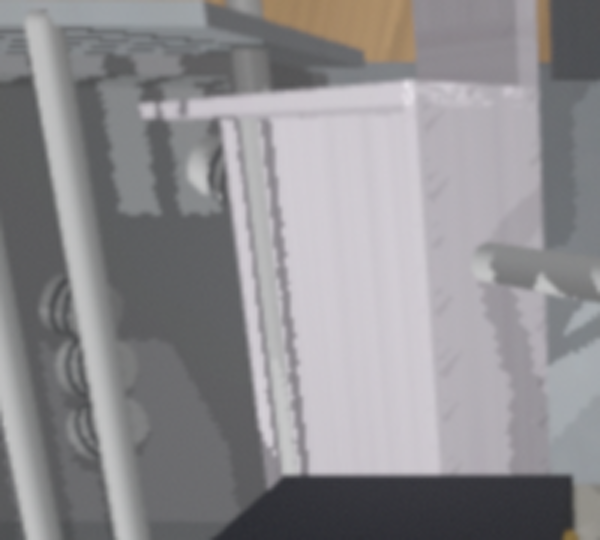

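All four knobs lie in the bowl at z≈0.05 and the tray is empty. It has been held for more than 3 s, so I'll bring it level.

```bash
python3 - <<'E'
from h import *
for a in np.linspace(46,0,13)[1:]:
    d=.0005+.0035*a/46; t=np.radians(a); o=np.array([*(RM@[-d*np.cos(t),0]),d*np.sin(t)])
    robot.servo_line(barpos(a)+o,speed=.08); print(round(a),np.round(robot.read_force(),1),end=' ')
for dz in (.001,.002,.003,.004,.005):
    robot.servo_line(barpos(0)+[0,0,-dz],speed=.03); f=robot.read_force(); print('\n',dz,np.round(f,1),robot.read_position()[2].round(4))
    if f[2]>18: break
robot.move_gripper(.32); b=np.array(robot.read_position()); robot.servo_line([*b[:2],.25],speed=.15)
robot.goto([*mach(-.15,-.118),.26],down(YAW))
tilt('wrist','w8.png',0); tilt('side',None,0);tilt('top',None,0); print(robot.read_t())
E
```

```text
42 [-3.2 -0.7 -0.2] 38 [-3.6 -1.1  0.5] 34 [-2.7 -1.7 -2. ] 31 [-2.7 -0.7 -2.4] 27 [-1.1 -0.5 -2.8] 23 [-0.4 -0.2 -2.6] 19 [-0.4 -0.3 -2.8] 15 [-1.5  0.9 -2.1] 12 [-2.2  2.4 -3.5] 8 [-2.1  2.  -2. ] 4 [-3.5  3.2 -3. ] 0 [-4.2  1.4  0.9] 
 0.001 [-11.5   1.5  12.4] 0.1069

 0.002 [-15.3   1.2  22.5] 0.1068
wrist tilt 0.0764462999072923 19860 off 0.0027
side tilt 0.021967274571544217 745 off 0.0015
top tilt 0.6606227843965949 313 off 0.001
72.4917
```

View pics/w8.png

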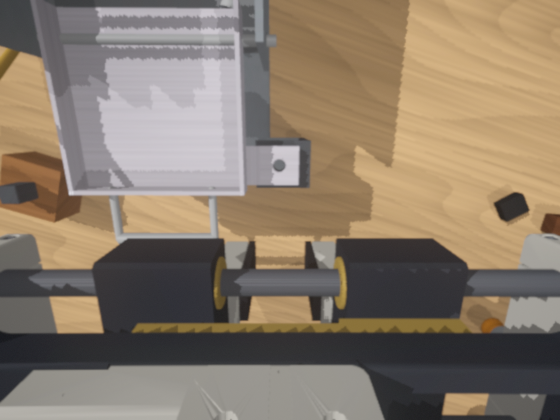

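The tray is level and empty, and the tab hole at (279,165) is open. I'll put the pin back at the recorded pose.

```bash
python3 - <<'E'
from h import *
K0=np.array([.438,.3357]); P=np.array([.57016,.04608]); R=down(17.8-90)
robot.move_gripper(.55); robot.goto([*K0,.16],R); robot.servo_line([*K0,.0552],speed=.12)
robot.move_gripper(0.); w=robot.read_grip_width(); print('w',w,np.round(robot.read_force(),1))
if w>.2:
    robot.servo_line([*K0,.25],speed=.12); robot.goto([*P,.25],R); robot.servo_line([*P,.168],speed=.1); print(np.round(robot.read_force(),1))
    for z in (.160,.155,.150,.145,.140,.135,.130,.125,.121,.119,.118,.117,.1165,.116):
        robot.servo_line([*P,z],speed=.04); f=np.array(robot.read_force()); print(z,np.round(f,1),robot.read_position().round(4)[2],round(robot.read_grip_width(),3))
        if np.linalg.norm(f)>14: print('STOP'); break
print(robot.read_t())
E
```

```text
w 0.25279724229392236 [-0.9  0.2  3.4]
[ 0.5  0.3 -0.4]
0.16 [ 0.2  0.7 -1.1] 0.1598 0.249
0.155 [ 0.2  0.2 -0.7] 0.1547 0.249
0.15 [ 0.5 -0.6 -1.6] 0.1496 0.25
0.145 [-0.7 -0.1 -0.7] 0.1446 0.246
0.14 [ 0.1  0.  -0.4] 0.1396 0.25
0.135 [-0.6 -0.  -0.4] 0.1346 0.249
0.13 [-0.3 -0.1 -0.4] 0.1296 0.245
0.125 [0.1 0.4 0.2] 0.1246 0.252
0.121 [ 0.   0.2 -1.3] 0.1207 0.247
0.119 [ 0.2  0.1 -0.9] 0.1189 0.252
0.118 [-0.4  0.7 -1.1] 0.1179 0.245
0.117 [-0.4  0.4  4. ] 0.1174 0.248
0.1165 [-3.1  0.9  8. ] 0.1174 0.248
0.116 [-5.2 -0.1 11.7] 0.1174 0.255
84.25
```

Seated with the head on the tab. Release, retreat and check.

```bash
python3 - <<'E'
from an import *
robot.move_gripper(.5); robot.servo_line([.57016,.04608,.22],speed=.12)
robot.goto([*mach(-.15,-.118),.26],down(YAW)); 
im,W,T=shot('wrist','w9.png'); pin(W,im); tilt('wrist',None,0); shot('top','t9.png')
robot.goto([*mach(.02,-.12),.36],down(A)); shot('wrist','w10.png'); robot.goto([.45,-.02,.35],down(A)); shot('top','t10.png'); tilt('side',None,0); print(robot.read_t())
a=cv2.imread('pics/w9.png');b=cv2.imread('pics/w10.png');c=cv2.imread('pics/t10.png'); cv2.imwrite('pics/m9.png',np.hstack([a[:240,:400],c[90:330,110:460]]))
E
```

```text
pin n 555 z 0.14248478800376052 mean [0.5709367  0.04606758 0.1424249 ] rect [0.57053599 0.04615928] [21.68434601 21.64500122] 18.01668357849121
wrist tilt 0.0645111891743265 19852 off 0.0027
side tilt 0.21502198437484643 759 off 0.0013
90.0167
```

View pics/m9.png

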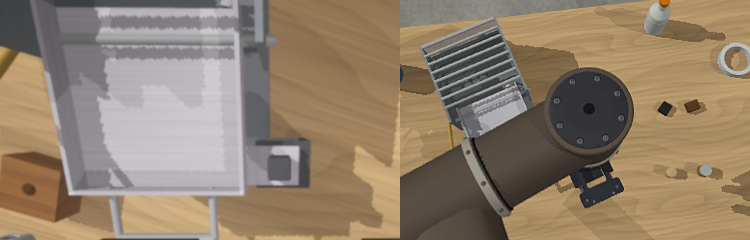

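The pin head is at the same height as at the start (0.1425 m), the tray is level and empty, and the four bystanders have not moved.

```bash
python3 -c "
from rig import robot
print(robot.job_done())"
```

```text
the job is handed in; nothing more can be done
None
```

The job is handed in: all four knobs are in the bowl after a tip to about 45°, held over 3 s; the tray is level again, the pin is fully home, and the other bench items are where they were.

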